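# Tip the washed lunch containers mouth down onto the drying mat

## Task

Two washed lunch containers, the purple snack box and the bigger aluminium one, stand on end on the grey drying mat. Tip each of them over with a fingertip push near its top, without picking it up or shoving it along, so that it comes to lie flat with its open side down, wholly on the mat, to drain. Leave the cutlery, lids and everything else where they are.

Things in the scene. Friction and masses are not known exactly. Their poses are not given: they have to be found in the camera images.
- snack_box: purple plastic snack box, the smaller standing container (70 to 140 g): open tub 115 mm long, 85 wide, 48 deep, 3 mm walls, standing on a short end. Origin: middle of the foot. z runs along its length (up while standing), +x out of the open mouth (level, roughly away from the robot, while standing; straight down when mouth down). Mouth at x = +24 mm; outside of the closed bottom panel, facing the robot, at x = -24 mm
- alu_box: aluminium container, the larger standing one (130 to 250 g): open tub 150 mm long, 105 wide, 52 deep, 3 mm walls, standing on a short end. Origin: middle of the foot. z runs along its length (up while standing), +x out of the open mouth (level, roughly away from the robot, while standing; straight down when mouth down). Mouth at x = +26 mm; outside of the closed bottom panel, facing the robot, at x = -26 mm
- mat: grey ribbed silicone drying mat, 260 mm (its x, roughly away from the robot) by 480 mm (its y), 3 mm thick, fixed; origin at its middle, level with the slab. The containers stand side by side near its robot-side long edge, in either order, with free mat in front of each mouth. Friction on it is about 0.5 to 0.7.
- snack_box_foot_left (a point): outer corner of the mouth rim of the purple snack box at the end it stands on, on its +y side. Tipping mouth down it pivots on this foot edge of the mouth; its centre of mass lies about 17 mm in from the closed panel, so it falls by itself only once tilted some 28 degrees
- snack_box_foot_right (a point): outer corner of the mouth rim of the purple snack box at the end it stands on, on its -y side. Tipping mouth down it pivots on this foot edge of the mouth; its centre of mass lies about 17 mm in from the closed panel, so it falls by itself only once tilted some 28 degrees
- snack_box_head_left (a point): outer corner of the mouth rim of the purple snack box at its upper end at the start, on its +y side
- snack_box_head_right (a point): outer corner of the mouth rim of the purple snack box at its upper end at the start, on its -y side
- alu_box_foot_left (a point): outer corner of the mouth rim of the aluminium container at the end it stands on, on its +y side. Tipping mouth down it pivots on this foot edge of the mouth; its centre of mass lies about 18 mm in from the closed panel, so it falls by itself only once tilted some 24 degrees
- alu_box_foot_right (a point): outer corner of the mouth rim of the aluminium container at the end it stands on, on its -y side. Tipping mouth down it pivots on this foot edge of the mouth; its centre of mass lies about 18 mm in from the closed panel, so it falls by itself only once tilted some 24 degrees
- alu_box_head_left (a point): outer corner of the mouth rim of the aluminium container at its upper end at the start, on its +y side
- alu_box_head_right (a point): outer corner of the mouth rim of the aluminium container at its upper end at the start, on its -y side
- spoon: steel spoon 170 mm long, 36 mm wide at the bowl, lying on the mat between the two containers' lanes, bowl away from the robot; origin under its middle. To be left alone.
- fork: bamboo fork 172 mm long lying on the slab to the right of the mat; origin under its middle. To be left alone.
- tumbler: steel tumbler, 74 mm across and 95 mm tall, standing on the slab to the left of the mat; origin under its centre. To be left alone.
- snack_lid: the snack box's loose purple lid, 119 x 89 x 10 mm, lying on the slab to the left of the mat; origin under its centre. To be left alone.
- alu_lid: the aluminium container's loose lid, 155 x 110 x 10 mm, lying on the slab to the right of the mat; origin under its centre. To be left alone.
- bottle: drinking bottle, 69 mm across and 225 mm tall, standing on the slab far to the left; origin under its centre. To be left alone.
- nut_jar: glass jar of nuts with a steel lid, 72 mm across and 100 mm tall, standing on the slab to the left; origin under its centre. To be left alone.

How it is judged:
By the outcome, as a careful person would: the job done as asked, in the order asked, and still so for the second after the job is handed in, with the robot touching nothing.
It also fails if it takes over 45 s, if anything falls off the work surface, if the arm or the gripper's body presses on something with over 40 N, if the wrist force passes 120 N, or if a joint passes its speed limit or range.

## Robot

A 7-joint arm with a two-finger parallel gripper is mounted at the origin on the work surface. World frame = base frame: x ahead of the robot, y to its left, z up, the work surface at z = 0. Lengths are in m, angles in rad, forces in N, time in s.
With the tool pointing down it reaches from about 0.425 to 0.95 m from the base axis. Payload 4.7 kg.
Tool frame: the origin (TCP) lies on the centre line of the jaws, within the pads' length; the fingertips stand robot.nose_length ahead of it and the grasp point (between the pads) lies 8 mm behind it (robot.nose_length is the distance from the TCP to the fingertips, in m); z points along the fingers, x is the direction in which the jaws open and shut, and the axes are right-handed (so a half turn about z gives the same grasp; the last joint's range is limited). The gripper opens to 85 mm and grips with 20 to 120 N. Pads are 22 mm wide; open, the fingers measure 114 mm over their backs; the gripper's body (76 mm by 85 mm) begins 54 mm behind the grasp point. The pads swing forward as they close: fully open they stand 13 mm farther back than shut.
Start: joints at [-1.272, 0.469, -0.049, 1.532, 0.024, 1.141, -0.082], TCP at [0.217, 0.639, 0.242] pointing down, gripper open.
Joint ranges: [-2.59, 2.59], [-0.33, 1.99], [-1.39, 1.29], [0.1, 2.45], [-1.04, 4.18], [0.21, 1.99], [-2.66, 2.66]. Speed limits (rad/s): [2.57, 2.57, 3.14, 3.14, 3.14, 3.14, 3.14].

## Interface

Orientations are given as [roll, pitch, yaw] about the fixed x, y, z axes, in that order (R = Rz(yaw) Ry(pitch) Rx(roll)).
In Python, from plant import robot gives the robot as it stands. Calls block until the motion is done:
- robot.goto(position, orientation): joint-space move of the TCP to a pose.
- robot.move_straight(position, vel=0.15, attitude=None, contact_N=None): straight line of the TCP; attitude=None keeps the orientation; vel is the mean speed in m/s. With contact_N (N) it stops when the force on the tool has changed by that much, and returns True; else False.
- robot.move_joints(angles): joint-space move.
- robot.grip(opening, strength=None): opening from 0.0 (shut) to 1.0 (fully open); strength is the grip in N (None keeps the last); returns when the fingers have stopped.
- robot.sleep(seconds).
- robot.inverse_kinematics(position, orientation): joint angles nearest the present ones, or None.
- robot.sense(): the state.
- robot.grab_frame(name): name is "side" or "top" or "wrist"; returns a dict with "image" (384x512x3 uint8, red, green, blue), "range_z" (384x512 float32, m along the optical axis (not along the pixel's ray), 0 where there is no reading), "fx", "fy", "cx", "cy" (pixels), "R" (3x3) and "t" (3): a world point X has camera coordinates R X + t. Camera axes: x right, y down, z forward; pixel columns grow to the right and rows downward; lengths in m; the calibration is good to about 2 mm. A picture is of the moment at which its call begins.
A pose or a line that the arm cannot do raises robot.IKError and nothing moves.
- robot.close_job(): hands the job in, once; it reports no verdict.
The state is a dict: "t": time; "joint_pos": joint angles; "joint_velocities": joint speeds; "effort": joint torques, N m; "tcp_pos": TCP position; "tcp_rot": TCP orientation; "wrist_force": force on the tool from outside, world axes, zero at the start; "torque": the same for the moment, N m; "opening": opening from 0.0 (shut) to 1.0 (fully open).
Only numpy, scipy, OpenCV 4.12 (cv2) and the standard library are available. Lean on these libraries where they do the work, as an engineer would, in place of code of your own. Each camera call takes 0.05 s, during which the arm holds its last target. There are 200 camera calls.

## Working session

There is one attempt and no reset: what is moved stays moved. The work goes in short steps, each a Python script; the robot and the scene stay as the last script left them, time stands still between calls to the robot, and variables do not carry over. Pictures are saved under pics/ and viewed, on a budget of 10 in all, crops included, one or two more only if the job needs it, and the job is handed in when it is done.

```bash
mkdir -p pics; ls; python3 - <<'E'
from plant import robot
import cv2,numpy as np
for n in("top","side"):
    f=robot.grab_frame(n); cv2.imwrite(f"pics/{n}0.png",f["image"][...,::-1])
    np.savez(f"{n}0.npz",**f); print(n,f["fx"],f["fy"],f["cx"],f["cy"],np.round(f["R"],3).tolist(),np.round(f["t"],3), "cam",np.round(-f["R"].T@f["t"],3))
s=robot.sense();print(robot.nose_length,s["t"],s["tcp_rot"],s["opening"])
E
```

```text
pics
top 411.0780659455438 411.0780659455438 257.9341499954172 194.96513812497435 [[0.003, -1.0, 0.007], [-0.991, -0.004, -0.135], [0.135, -0.007, -0.991]] [0.069 0.603 1.444] cam [0.403 0.082 1.512]
side 439.163816481235 439.163816481235 260.2214864768796 187.67444490192295 [[0.825, -0.565, 0.009], [-0.413, -0.612, -0.674], [0.387, 0.553, -0.738]] [-0.445  0.359  1.11 ] cam [ 0.086 -0.645  1.065]
0.011 0.1 [3.14153959e+00 1.76862333e-03 1.24295990e+00] 1.0024619915459934
```

View pics/top0.png

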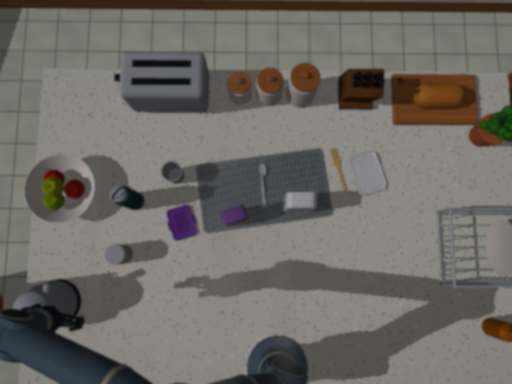

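View pics/side0.png

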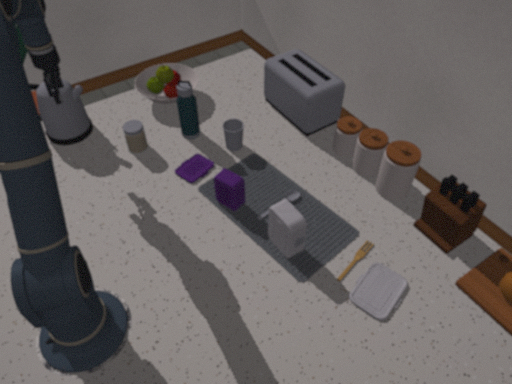

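The top view shows the purple box at about (233,214), the aluminium box at (300,202), the spoon at (263,185), and the mat from x≈200 to 330, slightly rotated. In the side view the purple box is at (230,190) and the aluminium box at (287,228), both with clear space around them.

```bash
cat > h.py <<'E'
import numpy as np, cv2
def cloud(f):
    v,u=np.mgrid[0:384,0:512]; z=f["range_z"].astype(float)
    P=np.stack([(u-f["cx"])/f["fx"]*z,(v-f["cy"])/f["fy"]*z,z],-1)
    return (P-f["t"])@f["R"]      # world points, HxWx3
def rays(f,uv,h):
    uv=np.atleast_2d(uv).astype(float)
    d=np.c_[(uv[:,0]-f["cx"])/f["fx"],(uv[:,1]-f["cy"])/f["fy"],np.ones(len(uv))]@f["R"]
    c=-f["R"].T@f["t"]; return c+d*((h-c[2])/d[:,2])[:,None]
def proj(f,X):
    q=np.atleast_2d(X)@f["R"].T+f["t"]; return np.c_[q[:,0]/q[:,2]*f["fx"]+f["cx"],q[:,1]/q[:,2]*f["fy"]+f["cy"]]
def rect(xy):
    c,s,a=cv2.minAreaRect(np.float32(xy*1000)); b=cv2.boxPoints((c,s,a))
    e=[b[1]-b[0],b[2]-b[1]]; e=e[0] if np.linalg.norm(e[0])>np.linalg.norm(e[1]) else e[1]
    e=e*np.sign(e[1]); return np.round(c,1),np.round(sorted(s),1),round(float(np.degrees(np.arctan2(-e[0],e[1]))),2) # yaw: long axis=+y
E
python3 - <<'E'
import numpy as np
from h import *
for n in("top","side"):
    f=dict(np.load(n+"0.npz")); P=cloud(f); im=f["image"]; x,y,z=P[...,0],P[...,1],P[...,2]
    hsv=cv2.cvtColor(im,cv2.COLOR_RGB2HSV)
    roi=(x>.38)&(x<.78)&(y>-.25)&(y<.32)&(f["range_z"]>0)
    print(n,"slab z",np.median(z[roi&(abs(z)<.002+0.004)]))
    m=roi&(z>.02)&(z<.2); k,l,st,ce=cv2.connectedComponentsWithStats(m.astype(np.uint8))
    for i in range(1,k):
        if st[i,4]<25: continue
        s=l==i; top=np.percentile(z[s],90); t=s&(z>top-.006)
        nz=np.median(z[t])
        cs,_=cv2.findContours(t.astype(np.uint8),cv2.RETR_EXTERNAL,cv2.CHAIN_APPROX_NONE)
        uv=np.vstack(cs)[:,0]
        print(st[i],"topz",round(nz,4),"rgb",np.median(im[t],0),"cloud",rect(P[t][:,:2]),"ray",rect(rays(f,uv,nz)[:,:2]), "all",np.round([x[s].min(),x[s].max(),y[s].min(),y[s].max()],3))
    mm=roi&(z<.012)&(im.max(-1)<150)&(hsv[...,1]<90)
    if n=="top":
        k,l,st,ce=cv2.connectedComponentsWithStats(cv2.morphologyEx(mm.astype(np.uint8),cv2.MORPH_CLOSE,np.ones((5,5))))
        for i in range(1,k):
            if st[i,4]>150:
                s=l==i; print("dark",st[i],rect(P[s&(z<.012)][:,:2]),np.median(z[s]))
for n in ("top","side"):
    im=np.load(n+"0.npz")["image"]; c=im[130:250,150:400]
    cv2.imwrite(f"pics/{n}_crop.png",cv2.resize(c,None,fx=3.2,fy=3.2,interpolation=cv2.INTER_CUBIC)[...,::-1])
E
```

```text
top slab z 0.0015479996470595847
[283 192  34  19 618] topz 0.1541 rgb [138. 137. 141.] cloud (array([573.1, -71.9]), array([50.6, 94. ]), 0.3) ray (array([572.9, -71.6]), array([50.4, 93.6]), 0.26) all [ 0.546  0.599 -0.124 -0.016]
[220 204  28  22 401] topz 0.1194 rgb [73. 50. 93.] cloud (array([527.3, 156. ]), array([47.5, 80.9]), 20.55) ray (array([527.3, 155.9]), array([47.7, 80.7]), 20.05) all [0.493 0.562 0.11  0.204]
dark [  189   150   158   108 15450] (array([580.6,  34.2]), array([400.1, 572.2]), 0.16) 0.002178344863841076
side slab z 0.0014691840144104528
[214 168  32  41 951] topz 0.1184 rgb [67. 35. 88.] cloud (array([527.7, 149.4]), array([48.9, 81.8]), 20.4) ray (array([527.8, 148. ]), array([52.5, 82.2]), 19.03) all [0.491 0.565 0.103 0.195]
[ 268  199   39   59 1598] topz 0.153 rgb [131. 127. 132.] cloud (array([573. , -77.3]), array([54.1, 93.7]), 0.39) ray (array([571.9, -79.4]), array([56.1, 93.4]), 1.34) all [ 0.546  0.601 -0.134 -0.025]
```

View pics/top_crop.png

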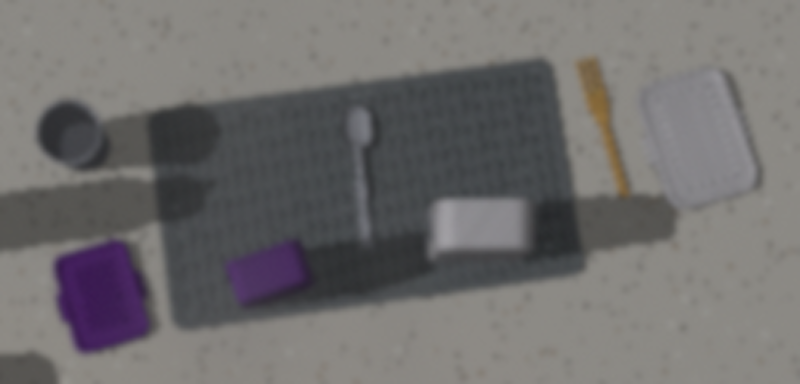

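```bash
python3 - <<'E'
import numpy as np
from h import *
T=dict(np.load("top0.npz")); S=dict(np.load("side0.npz"))
cr=np.array([(150,110),(550,60),(583,268),(180,328)])/3.2+[150,130]
C=rays(T,cr,.003)[:,:2]; print("mat corners FL FR BR BL",np.round(C,3).tolist())
c,s,a=rect(C); print("mat",c,s,a)
print("spoon bowl/handle",np.round(rays(T,np.array([(360,105),(368,242)])/3.2+[150,130],.005)[:,:2],3).tolist())
def inmat(p):
    r=np.radians(a); d=(np.array(p)-c/1000); return np.round([130-abs(d@[np.cos(r),np.sin(r)])*1000,240-abs(d@[-np.sin(r),np.cos(r)])*1000],0)
P=cloud(S)
for n,x0,y0,yaw,h,w,L in(("alu",.573,-.075,.3,.026,.0525,.15),("snack",.5275,.1525,20.3,.024,.0425,.115)):
    r=np.radians(yaw); ex=np.array([np.cos(r),np.sin(r)]); ey=np.array([-ex[1],ex[0]])
    q=P[...,:2]-[x0,y0]; a_,b_=q@ex,q@ey; z=P[...,2]
    m=(abs(a_)<.05)&(abs(b_)<.08)&(z>.03)&(z<L-.01)
    back=np.percentile(a_[m],10); k=m&(abs(a_-back)<.005)&(abs(b_)<.035)
    p=np.polyfit(b_[k],a_[k],1); print(n,"panel a0",p[1],"expected",-h,"slope deg",np.degrees(np.arctan(-p[0])),k.sum(),"b range",np.percentile(b_[m&(abs(a_-back)<.005)],[1,99]))
    foot=np.array([x0,y0])+h*ex
    for f in(0,L):
        for sgn in(1,-1): print("  corner",f,sgn,np.round(foot+f*ex+sgn*w*ey,3),"margin mm",inmat(foot+f*ex+sgn*w*ey))
    pz=cv2.polylines(np.zeros((1,1),np.uint8),[],True,1) if 0 else None
E
```

```text
mat corners FL FR BR BL [[0.722, 0.3], [0.785, -0.169], [0.539, -0.203], [0.469, 0.26]]
mat [627.3  48.1] [256.8 472.9] 7.84
spoon bowl/handle [[0.729, 0.055], [0.568, 0.045]]
alu panel a0 -0.025193505429974283 expected -0.026 slope deg -0.32112034499125447 377 b range [-0.0527414   0.04665128]
  corner 0 1 [ 0.599 -0.022] margin mm [ 92. 174.]
  corner 0 -1 [ 0.599 -0.127] margin mm [78. 70.]
  corner 0.15 1 [ 0.749 -0.022] margin mm [ 19. 154.]
  corner 0.15 -1 [ 0.749 -0.127] margin mm [33. 50.]
snack panel a0 -0.02399989531240835 expected -0.024 slope deg -0.526172830274967 279 b range [-0.04154434  0.03865034]
  corner 0 1 [0.535 0.201] margin mm [60. 76.]
  corner 0 -1 [0.565 0.121] margin mm [ 78. 159.]
  corner 0.115 1 [0.643 0.241] margin mm [88. 51.]
  corner 0.115 -1 [0.673 0.161] margin mm [ 70. 134.]
```

```bash
cat >> h.py <<'E'
def tip(robot,x0,y0,yawdeg,back,h,push,op=.4):
    r=np.radians(yawdeg); ex=np.array([np.cos(r),np.sin(r)])
    at=lambda a,z:[*(np.array([x0,y0])+a*ex),z]
    ori=[np.pi,0,r+np.pi/2]
    robot.goto(at(-.085,.33),ori)
    robot.grip(op); z=h+robot.nose_length; print("nose",robot.nose_length)
    robot.move_straight(at(-.085,z),vel=.2)
    c=robot.move_straight(at(-back-.011+push,z),vel=.07,contact_N=15)
    print("contact",c,robot.sense()["t"],robot.sense()["tcp_pos"],robot.sense()["wrist_force"])
    robot.sleep(.6)
E
python3 - <<'E'
from plant import robot
from h import *
robot.move_straight([.217,.639,.34],vel=.25)
tip(robot,.5275,.1525,20.3,.024,.100,.064)
out=[]
for n in("top","side"):
    f=robot.grab_frame(n); np.savez(n+"1.npz",**f); out.append(cv2.resize(f["image"],(400,300)) if 0 else f["image"][110:290,150:400])
cv2.imwrite("pics/p1.png",cv2.resize(np.hstack(out),None,fx=1.6,fy=1.6)[...,::-1])
E
```

```text
nose 0.011
contact False 6.2417 [0.55437322 0.16240304 0.11101076] [ 0.48258897  0.29514016 -0.13690346]
```

View pics/p1.png

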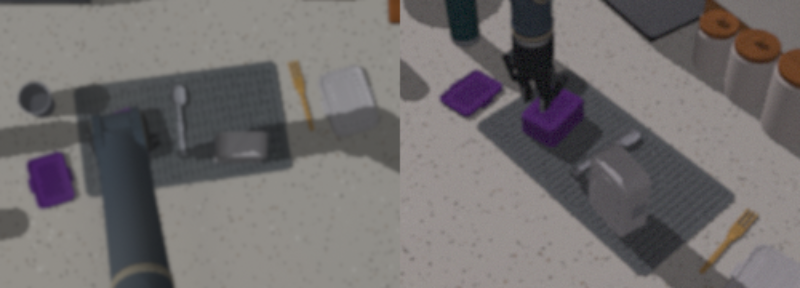

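The purple box has toppled onto the mat at right-panel pixel (552,117), and the spoon hasn't moved. Next I'll lift clear, measure it, and tip the aluminium box.

```bash
python3 - <<'E'
from plant import robot
from h import *
robot.move_straight([.53,.153,.33],vel=.25)
tip(robot,.573,-.075,0.2,.026,.134,.074)
p=robot.sense()["tcp_pos"]
robot.move_straight([p[0]-.03,p[1],.33],vel=.25)
robot.goto([.30,.45,.40],[np.pi,0,2.0])
out=[]
for n in("top","side"):
    f=robot.grab_frame(n); np.savez(n+"2.npz",**f); out.append(f["image"][110:290,150:400])
    P=cloud(f);x,y,z=P[...,0],P[...,1],P[...,2]
    m=(x>.45)&(x<.8)&(y>-.18)&(y<.27)&(z>.025)&(z<.2)
    k,l,st,_=cv2.connectedComponentsWithStats(m.astype(np.uint8))
    for i in range(1,k):
        if st[i,4]<40: continue
        s=l==i; t=s&(z>np.percentile(z[s],90)-.006)
        print(n,st[i],"topz",np.percentile(z[t],[2,50,98]).round(4),rect(P[t][:,:2]))
print(robot.sense()["t"])
cv2.imwrite("pics/p2.png",cv2.resize(np.hstack(out),None,fx=1.6,fy=1.6)[...,::-1])
E
```

```text
nose 0.011
contact False 12.0833 [ 0.60967015 -0.07489291  0.14503431] [-1.04155878 -0.73383426 -0.40188658]
top [ 282  153   31   42 1210] topz [0.0544 0.0574 0.0633] (array([681.8, -72.1]), array([101.6, 147.3]), -89.85)
top [212 177  31  36 747] topz [0.0503 0.0531 0.0594] (array([604.9, 184.5]), array([ 84. , 113.1]), -70.38)
side [226 163  39  35 853] topz [0.0485 0.0521 0.0563] (array([605.1, 178.5]), array([ 86.5, 115.4]), -69.3)
side [ 287  199   56   46 1674] topz [0.0522 0.0556 0.0597] (array([681.4, -76.6]), array([105.3, 150.6]), -89.48)
15.8333
```

View pics/p2.png

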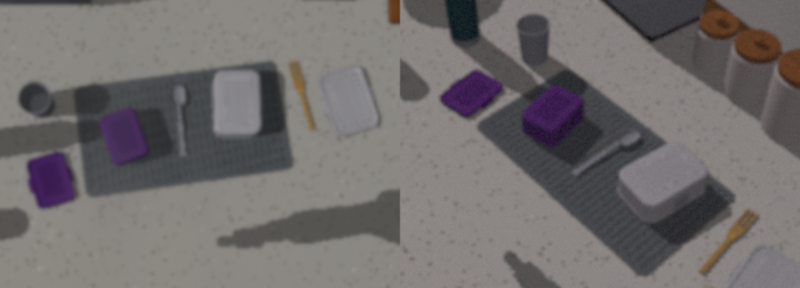

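```bash
python3 - <<'E'
from plant import robot
robot.sleep(.3); robot.close_job()
E
```

```text
the job is handed in; nothing more can be done
```

I tipped the purple snack box first and then the aluminium one, each with a slow two-finger push near the top of its closed panel. I backed the arm away and handed the job in at about 16 s.

- **Lying flat:** both camera views show the two boxes mouth down. Their tops are level at about 52–53 mm (purple) and 56–57 mm (aluminium), against the 51 and 55 mm expected, and their footprints match the stated sizes to about 4 mm.
- **On the mat:** both lie wholly on it. The purple box landed where predicted. The aluminium one ended about 8 mm farther forward than a pure tip would give, leaving an estimated 11 mm to the mat's far edge. I didn't try to correct that.
- **Everything else:** the spoon, fork, lids and tumbler look unmoved in the final picture. That was by eye only. The jar and most of the bottle were outside that picture, and I made no check on them.
- **Disagreement:** the two cameras differed by about 5 mm in y, so I averaged them. Forces at the end of each push were under 1.5 N, and the 15 N contact stop never triggered.

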